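# Lock the loose cutter cup of the stall's herb mill and shut its guard lid

## Robot

A 6-joint arm with a two-finger parallel gripper is mounted at the origin on the work surface. World frame = base frame: x ahead of the robot, y to its left, z up, the work surface at z = 0. Lengths are in mm, angles in rad, forces in N, time in s.
With the tool pointing down it reaches from about 400 to 925 mm from the base axis. Payload 12.5 kg.
Tool frame: the origin (TCP) lies at the very end of the fingers, on their centre line; the grasp point (between the pads) lies 19 mm behind it (env.tcp_to_grasp is the distance from the TCP to the grasp point, in mm); z points along the fingers, x is the direction in which the jaws open and shut, and the axes are right-handed (so a half turn about z gives the same grasp; the last joint's range is limited). The gripper opens to 95 mm and grips with 3 to 60 N. Pads are 20 mm wide; open, the fingers measure 119 mm over their backs; the gripper's body (75 mm by 180 mm) begins 59 mm behind the grasp point.
Start: joints at [1.21, 0.491, 1.559, -0, 1.092, -0.106], TCP at [157.514, 604.844, 214.661] pointing down, gripper open.
Joint ranges: [-3.1, 3.1], [-0.84, 2.19], [0.05, 2.79], [-1.13, 4.28], [0.06, 2.93], [-2.69, 2.69]. Speed limits (rad/s): [2.22, 2.22, 2.79, 3.14, 3.14, 3.14].

## Interface

Orientations are given as [roll, pitch, yaw] about the fixed x, y, z axes, in that order (R = Rz(yaw) Ry(pitch) Rx(roll)).
In Python, from cell import env, vision, job gives the robot as it stands.
- The arm moves only by the shell command python3 -m pendant 'ROWS' [OPENING]. ROWS is JSON, a list of rows, each a list of 4 numbers: the shift along the tool's x, y, z in mm, then the turn about the tool's z in degrees. In form: [[tx, ty, tz, turn], ...]. A call has 1 to 8 rows; each row is the pose to reach, as a shift and turn from the pose measured when the call began, along the tool's axes at that moment; what a row does not reach only later rows make up. A row lasts 1/8 s, in which the tool goes at most 62.5 mm and 10.7 degrees, less where a joint would pass 70% of its speed; a pose out of reach is approached as far as the arm can. A call with a gripper value outside its range is refused whole. OPENING is the closure, from 0 (fully open) to 1 (shut), set as the call begins (- or left out, the last holds). The fingers move at their own pace and stop on an object; the grip force is fixed at half the most. Time passes only in rows, so rows that repeat a pose let the fingers close. It gives the time, the measured TCP pose, the force and the opening at its end, in the units of the state.
- env.state(): the state, without advancing time (a new reading comes with each control period).
- vision.read_camera(name): name is "side" or "top"; returns a dict with "pixels" (480x640x3 uint8, red, green, blue), "intrinsics" (3x3 intrinsics, pixels), "k1" (the pictures are not rectified: a ray, as slopes to the right and down, at radius r is drawn at 1 + k1 r^2 times it, then the intrinsics apply), "R" (3x3) and "t" (3): a world point X has camera coordinates R X + t. Camera axes: x right, y down, z forward; pixel columns grow to the right and rows downward; lengths in mm; the calibration is good to about 2 mm. A picture is of the moment at which its call begins. There is no depth.
- job.job_done(): hands the job in, once; it reports no verdict.
Trained networks look in a picture, given as the dict that the camera call returned (one of the last four; its "shot" number tells which), for a name from the list of things; names that differ only in an ending like _2 or _b are one class to them, and where a whole thing is asked for, a point or a joint stands for the part that bears it (a point fixed in the world has none). Each returns a list of dicts, best first, with "confidence" (0 to 1); they miss things now and then, are a little off and sometimes report something else, mostly with a low value. They report only what shows in the picture. A call takes as long as a camera call.
- vision.find_in(picture, query): "at" ([x, y, z] in mm, in the coordinates of the camera as it stood for that picture, good to about 4 mm: the middle of the surface that is visible of it).
- vision.regions_of(picture, query): "pixels" (480x640 bool, what is visible of it).
The state is a dict: "t": time; "joints": joint angles; "qvel": joint speeds; "tau": joint torques, N m; "eef_pos": TCP position; "tcp_rot": TCP orientation; "ft_force": force on the tool from outside, world axes, zero at the start; "moment": the same for the moment, N m; "opening": opening from 0.0 (shut) to 1.0 (fully open).
Only numpy, scipy, OpenCV 4.12 (cv2) and the standard library are available. Lean on these libraries where they do the work, as an engineer would, in place of code of your own. Each camera call takes 0.05 s, during which the arm holds its last target.

## Task

The cutter cup in the herb mill was put back but never locked. Press the thumb latch so that the clear guard lid springs open, push the cup down by its grip bar and turn it a quarter-turn clockwise (seen from above) until it stops and locks, then push the guard lid down until the latch snaps over it and let go. Leave the jars and the bowl around it where they are.

Things in the scene. Friction and masses are not known exactly. Their poses are not given: they have to be found in the camera images.
- mill: white countertop herb mill, an open-topped housing 184 mm long (x from -66 to +118 mm), 154 mm wide, 106 mm tall, fixed to the counter. Origin on the counter under the vertical axis of the cup; its -x side is the front with the latch, its +x side the back with the lid's hinge, z up. The cup stands in a well 121 mm long (x from -59 to +62 mm) and 130 mm wide, open to the top once the lid is up
- latch_tab (a point): centre of the upper face of the grey thumb tab (40 mm wide along y, 42 mm long along x) at the front of the mill, 103 mm above the counter and 100 mm in front of the cup's axis. Pressed straight down here it rocks about a pivot 32 mm behind it (towards the lid) and 13 mm below; 5 to 6 mm down, at about 3 N, frees the lid; its stop is about 11 mm down, at 4 N. It springs back. The hook behind it stands 132 mm above the counter
- latch (a joint): rocking of the latch, rad: 0 at rest (hooking), about 0.16 lets the lid go, 0.35 fully pressed
- guard_lid (a joint): opening of the guard lid, rad: about 0 shut and latched, up to 1.7 wide open (slightly past upright). A damped spring opens it and keeps it open; about 2 N at the front edge swings it back; pressing it down the last bit past the latch takes 6 to 8 N at lid_press, it has 0.02 rad of give below 0 and the latch then snaps over it by itself
- lid_hinge (a point): middle of the hinge line of the guard lid, which runs along the mill's y, 113 mm behind the cup's axis and 113 mm above the counter. The lid is a flat clear pane in a grey frame, 172 mm long from the hinge, 150 mm wide, 6 mm thick, its mid-plane passing through the hinge line
- lid_press (a point): point on the outer (upper when shut) face of the guard lid, on its middle line, 145 mm from the hinge, 27 mm from the front edge: a good place to push it shut. Moves with the lid; its x axis points from the free edge to the hinge, its z axis out of the outer face
- cup_bar (a point): centre of the grey grip bar on top of the cutter cup: an upright bar 70 mm long (the point's x axis), 12 mm thick (its y axis), 30 mm high, on the cup's vertical axis, 83 mm above the counter while the cup is raised; the top of the bar is 15 mm above this point, the flat round cap of the cup (80 mm across) that the bar stands on 15 mm below it. Room for fingers on both sides of the bar, which may press on the cap
- cup_press (a joint): how far the cup is pushed down, m: 0 raised (loose), 0.012 at its lower stop. A spring lifts it: pushing it down takes 5 N at the top and 12 N at the stop. Two lugs keep it from turning until it is about 0.007 down: hold it about 0.010 down while turning. Locked, it rests at about 0.003
- cup (a joint): turn of the cup, rad, growing clockwise from above: near 0 loose, stop at 1.40. Beyond 1.2 the lugs come under a notch; let go there, the cup rises into it to cup_press 0.003 and is locked. Let go earlier, it stays low at 0.007 and is not locked
- jar_a_mid (a point): middle of a closed green-glass preserve jar with a brass-coloured cap, 66 mm across, 85 mm tall, standing near the mill; leave it
- jar_b_mid (a point): middle of a second, like jar; leave it
- bowl_mid (a point): middle of a small white bowl, 100 mm across, 40 mm tall; leave it

How it is judged:
By the outcome, as a careful person would: the job done as asked, in the order asked, and still so for the second after the job is handed in, with the robot touching nothing.
It also fails if it takes over 72 s, if anything falls off the work surface, if the arm or the gripper's body presses on something with over 40 N, if the wrist force passes 120 N, or if a joint passes its speed limit or range.

## Working session

There is one attempt and no reset: what is moved stays moved. The work goes in short steps, Python scripts to look and compute and a shell command to move; the robot and the scene stay as the last step left them, time stands still between calls to the robot, and variables do not carry over. Pictures are saved under pics/ and viewed, and the job is handed in when it is done.

```bash
ls; mkdir -p pics
python3 - <<'E'
from cell import env,vision,job
import cv2,numpy as np
s=env.state();print(s)
for n in("side","top"):
    p=vision.read_camera(n);cv2.imwrite(f"pics/{n}0.png",p["pixels"][:,:,::-1])
    R=np.array(p["R"]);t=np.array(p["t"]);print(n,np.round(-R.T@t),p["k1"],np.array(p["intrinsics"]).round(1).tolist())
    for q in["mill","latch_tab","lid_hinge","lid_press","guard_lid","cup_bar","cup","jar_a_mid","bowl_mid"]:
        try:
            for d in vision.find_in(p,q)[:3]:
                print(q,round(d["confidence"],2),np.round(R.T@(np.array(d["at"])-t),1))
        except Exception as e:print(q,e)
E
```

```text
pics
{'t': 0.0, 'joints': array([ 1.21044339e+00,  4.91556654e-01,  1.55948369e+00, -1.22278167e-05,
        1.09169515e+00, -1.05577079e-01]), 'qvel': array([ 0.0018007 , -0.00045423,  0.00135707,  0.00058376,  0.0005989 ,
        0.00023739]), 'tau': array([ 1.56207761e-04, -6.12635994e+01, -2.58194429e+01,  6.93178433e-02,
        4.81103396e-02, -8.91931768e-05]), 'eef_pos': array([157.39260426, 604.58869384, 214.05176457]), 'tcp_rot': array([-3.14148300e+00,  1.13762030e-03,  1.31602617e+00]), 'ft_force': array([ 0.43747609,  0.58224559, -0.41415884]), 'moment': array([ 0.00951816,  0.02085313, -0.01781902]), 'opening': 0.9997535017663175}
side [138. 501. 472.] -0.0896265279227491 [[461.5, 0.0, 324.8], [0.0, 461.5, 239.3], [0.0, 0.0, 1.0]]
mill 0.76 [531.2 -66.8  98.8]
latch_tab 0.72 [ 453.3 -144.3  102.2]
lid_hinge 0.84 [526.5 -67.2 100.2]
lid_press 0.87 [ 552.  -110.3  111.4]
guard_lid 0.85 [ 552.2 -116.1  115.5]
jar_a_mid 0.58 [492.   82.8  62.2]
bowl_mid 0.94 [ 508.9 -359.6   29.4]
bowl_mid 0.53 [ 450.9 -147.   103.7]
top [ 358.   41. 1337.] -0.19294215034727658 [[623.6, 0.0, 321.0], [0.0, 623.6, 238.6], [0.0, 0.0, 1.0]]
mill 0.74 [ 550.2 -124.5  115.5]
latch_tab 0.74 [ 443.1 -146.   100.7]
lid_hinge 0.67 [ 547.9 -122.1  120.5]
lid_press 0.64 [ 562.5 -126.1  112.5]
guard_lid 0.9 [ 558.7 -123.7  112.3]
cup_bar 0.47 [ 444.3 -146.    99. ]
jar_a_mid 0.62 [500.3  64.1  84.1]
bowl_mid 0.66 [ 513.4 -338.3   21.5]
bowl_mid 0.64 [501.8  63.7  83.1]
```

View pics/side0.png

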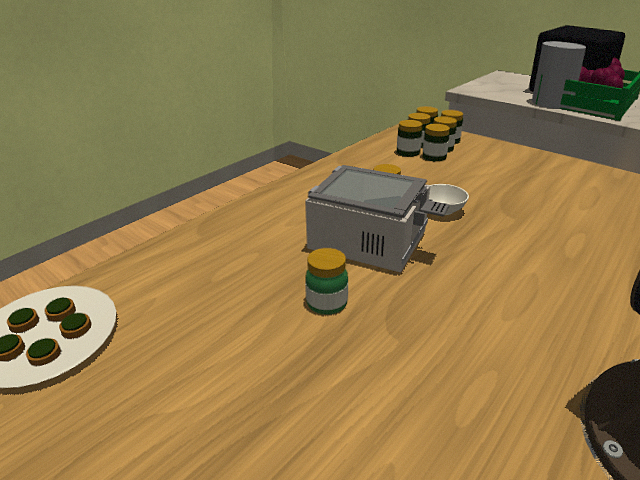

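View pics/top0.png

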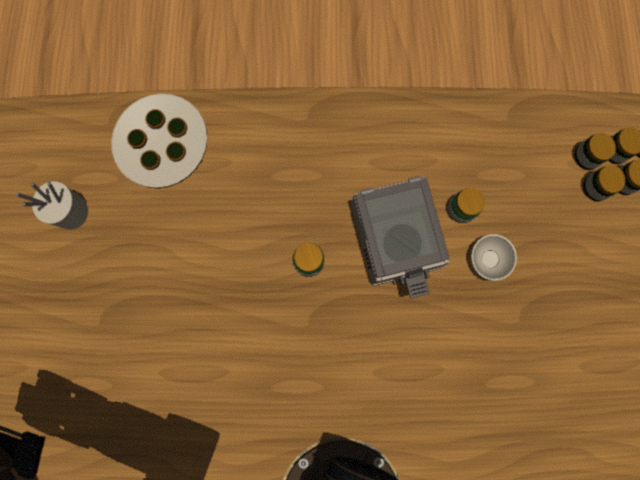

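Side view: the mill is at about (365,215), with the tab at (435,208), jar A at (327,280), jar B behind the mill at (387,170) and the bowl at (445,200). Top view: the lid is at (400,230), with its front facing the robot and the tab at (417,285). Next I'll fit the mill's pose.

```bash
cat > h.py <<'E'
import numpy as np,cv2
from cell import env,vision,job
def proj(p,X):
    R=np.array(p["R"]);t=np.array(p["t"]);K=np.array(p["intrinsics"])
    c=np.atleast_2d(X)@R.T+t;s=c[:,:2]/c[:,2:];r2=(s**2).sum(1,keepdims=True);s=s*(1+p["k1"]*r2)
    return s*[K[0,0],K[1,1]]+[K[0,2],K[1,2]]
def unproj(p,uv,z):
    R=np.array(p["R"]);t=np.array(p["t"]);K=np.array(p["intrinsics"])
    d=(np.atleast_2d(uv)-[K[0,2],K[1,2]])/[K[0,0],K[1,1]];s=d.copy()
    for _ in range(20):s=d/(1+p["k1"]*(s**2).sum(1,keepdims=True))
    v=np.c_[s,np.ones(len(s))]@R;o=-R.T@t
    return o+v*((z-o[2])/v[:,2:])
def mill(pose,X):
    x,y,a=pose;c,s=np.cos(a),np.sin(a);X=np.atleast_2d(X)
    return np.c_[x+c*X[:,0]-s*X[:,1],y+s*X[:,0]+c*X[:,1],X[:,2]]
E
python3 - <<'E'
from h import *
for n in("top","side"):
    p=vision.read_camera(n)
    for q in("guard_lid","latch_tab","mill"):
        for d in vision.regions_of(p,q)[:1]:
            m=d["pixels"].astype(np.uint8);c,_=cv2.findContours(m,0,2);c=max(c,key=cv2.contourArea)
            a=cv2.approxPolyDP(c,5,True)[:,0]
            print(n,q,d["confidence"],m.sum(),a.tolist())
            r=cv2.minAreaRect(c);b=cv2.boxPoints(r)
            print(' rect',b.round(1).tolist(), unproj(p,b,116 if q!="latch_tab" else 103).round(1)[:,:2].tolist())
    im=p["pixels"][:,:,::-1]
    cr=im[160:310,320:520] if n=="top" else im[140:290,280:480]
    cv2.imwrite(f"pics/{n}1.png",cv2.resize(cr,None,fx=4,fy=4,interpolation=cv2.INTER_CUBIC))
E
```

```text
top guard_lid 0.66 6353 [[424, 178], [356, 195], [378, 277], [447, 257]]
 rect [[354.5, 194.3000030517578], [427.8999938964844, 175.39999389648438], [449.70001220703125, 260.1000061035156], [376.29998779296875, 279.0]] [[626.6, -29.2], [665.0, -179.0], [492.2, -216.5], [456.5, -69.2]]
top latch_tab 0.61 523 [[420, 269], [404, 280], [411, 297], [428, 293]]
 rect [[401.79998779296875, 273.20001220703125], [421.5, 267.29998779296875], [429.29998779296875, 293.5], [409.6000061035156, 299.3999938964844]] [[468.5, -121.5], [479.9, -161.5], [427.2, -175.8], [416.1, -135.9]]
top mill 0.96 8119 [[425, 177], [360, 190], [351, 202], [372, 284], [402, 284], [404, 278], [411, 298], [428, 294], [428, 272], [449, 262]]
 rect [[347.5, 193.0], [426.8999938964844, 172.39999389648438], [456.70001220703125, 287.0], [377.29998779296875, 307.6000061035156]] [[629.4, -15.3], [671.3, -177.1], [438.4, -228.7], [400.2, -70.2]]
side guard_lid 0.96 3875 [[308, 196], [402, 216], [425, 180], [344, 165]]
 rect [[307.0, 199.3000030517578], [314.79998779296875, 157.1999969482422], [426.0, 177.89999389648438], [418.1000061035156, 219.89999389648438]] [[614.9, -19.0], [730.1, -172.9], [500.0, -224.2], [430.7, -74.4]]
side latch_tab 0.81 465 [[424, 187], [416, 196], [419, 211], [444, 215], [448, 205], [428, 200]]
 rect [[409.6000061035156, 203.39999389648438], [424.1000061035156, 185.5], [450.6000061035156, 206.89999389648438], [436.1000061035156, 224.8000030517578]] [[482.5, -137.4], [498.9, -217.8], [420.8, -170.4], [410.9, -99.5]]
side mill 0.62 741 [[430, 185], [430, 198], [449, 204], [447, 214], [467, 197], [455, 186]]
 rect [[423.5, 191.89999389648438], [443.5, 170.6999969482422], [470.5, 196.10000610351562], [450.5, 217.3000030517578]] [[473.9, -168.4], [490.1, -275.7], [402.1, -205.5], [394.7, -114.3]]
```

View pics/top1.png

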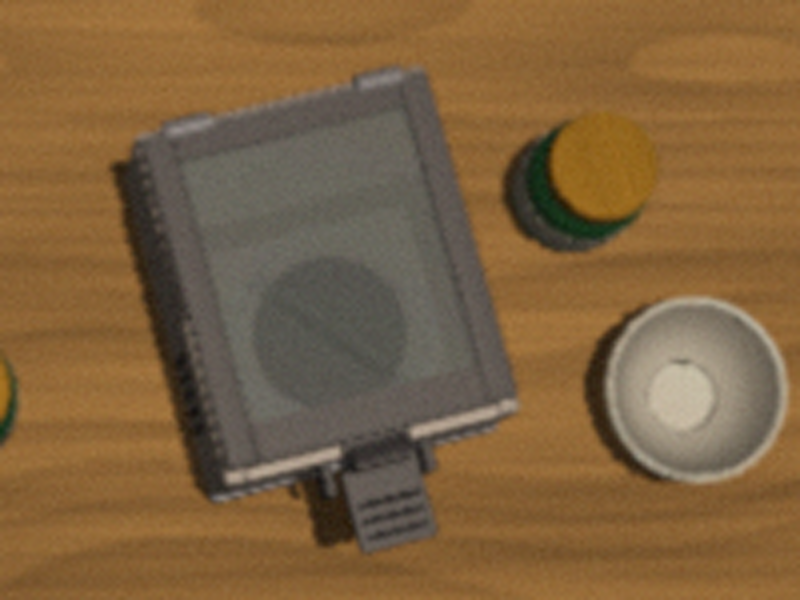

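View pics/side1.png

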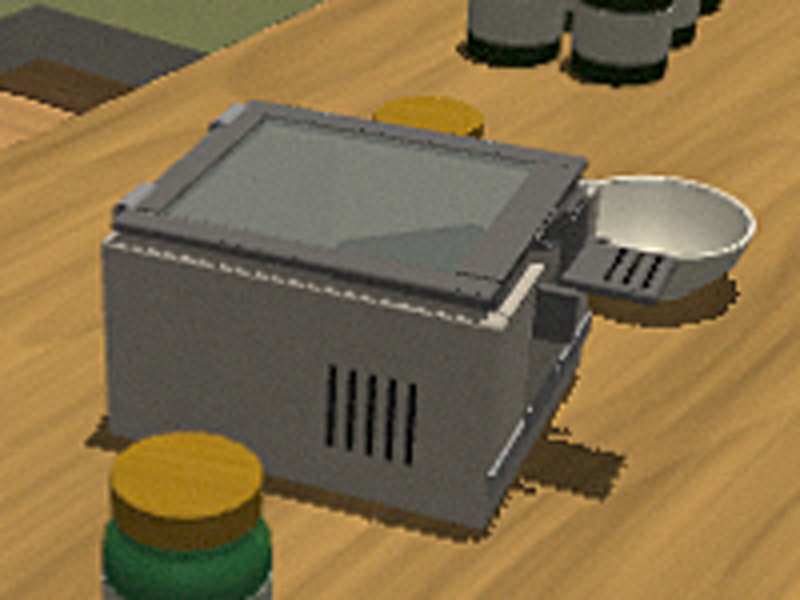

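```bash
cat > fit.py <<'E'
from h import *
from scipy.optimize import least_squares
T=vision.read_camera("top");S=vision.read_camera("side")
L=np.array([[113,75,116],[113,-75,116],[-59,-75,116],[-59,75,116.]])
tab=np.array([[-121,-20,103],[-121,20,103.]])
tu=np.array([[353.75,195.75],[426.25,177.5],[448.25,259.5],[377,277.5]]);tt=np.array([[429.25,293.75],[410.5,298]])
su=np.array([[308.75,193.5],[342,165.75],[427,180],[404.25,215]])
def f(q):
    a=(proj(T,mill(q,np.r_[L,tab]))-np.r_[tu,tt]).ravel()*2
    b=(proj(S,mill(q,L))-su).ravel()
    return np.r_[a,b]
for w in(0,1,2):
    g=[lambda q:f(q)[:12],lambda q:f(q)[12:],f][w]
    r=least_squares(g,[520,-130,-.25],loss="soft_l1");print(r.x,r.fun.round(1))
q=r.x
P=np.array([[-100,0,103],[0,0,0],[-32,0,119],[113,0,113.]]);print(mill(q,P).round(1))
im=T["pixels"][:,:,::-1].copy()
big=cv2.resize(im[160:310,320:520],None,fx=4,fy=4,interpolation=cv2.INTER_CUBIC)
def dr(X,c):
    u=((proj(T,mill(q,X))-[320,160]+.5)*4).round().astype(int);cv2.polylines(big,[u],True,c,1)
dr(L,(0,0,255));dr(np.array([[-121,-20,103],[-121,20,103],[-79,20,103],[-79,-20,103.]]),(0,255,0))
th=np.linspace(0,6.28,40);dr(np.c_[40*np.cos(th),40*np.sin(th),68+0*th],(255,0,0))
cv2.imwrite("pics/fit_top.png",big)
for u in[(300,300),(378,365)]:
    X=unproj(T,np.array(u)/4+[320,160],98)[0];print("bar end-ish",X)
for d in vision.find_in(T,"jar_a_mid")+vision.find_in(S,"jar_a_mid"):print(d)
E
python3 fit.py
```

```text
[ 5.34085641e+02 -1.28046725e+02  2.38891230e-01] [ 0.7 -2.4 -1.2 -1.   1.2 -1.2 -1.5  0.4  0.7  5.5 -0.3  7.1]
[ 5.32494267e+02 -1.32205186e+02  2.57309963e-01] [-0.5  2.1  0.2 -1.   0.4 -0.6 -0.  -0.1]
[ 5.33514260e+02 -1.28497882e+02  2.38406143e-01] [ 1.2 -1.9 -0.7 -0.4  1.7 -0.6 -1.1  0.9  1.1  6.1  0.1  7.7 -2.6  2.
 -0.2 -0.8 -0.5  0.3 -2.9  0.7]
[[ 436.3 -152.1  103. ]
 [ 533.5 -128.5    0. ]
 [ 502.4 -136.1  119. ]
 [ 643.3 -101.8  113. ]]
bar end-ish [ 546.23650343 -110.51976625   98.        ]
bar end-ish [ 512.83958767 -149.10839971   98.        ]
{'at': [164.3, -22.9, 1239.0], 'confidence': 0.71}
{'at': [-21.8, 37.7, 1261.7], 'confidence': 0.69}
{'at': [-1.4, 57.6, 686.3], 'confidence': 0.74}
```

```bash
sleep 8; python3 -c "from cell import env;print(env.state()['t'])"
```

```text
1.6
```

View pics/fit_top.png

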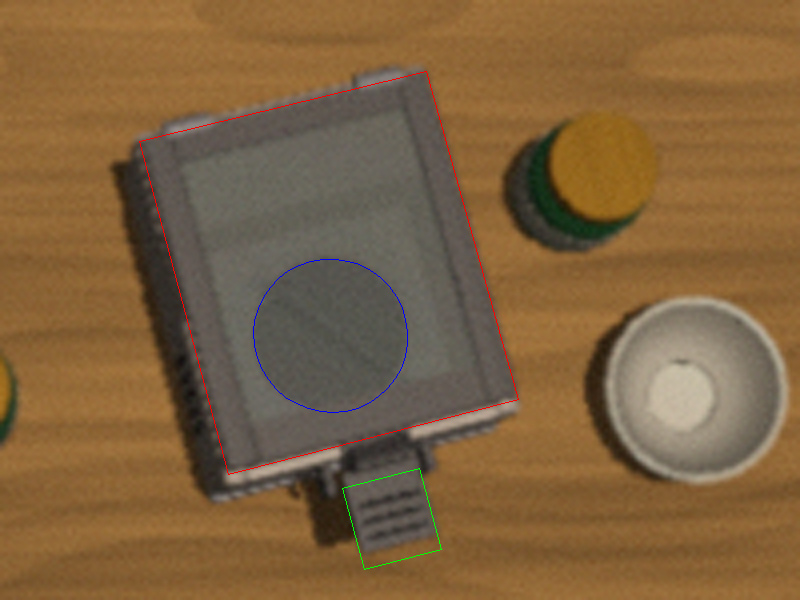

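Lid, cup circle and tab agree with the text's sizes, and the two views agree to 1–4 mm. Mill origin is (533.5, -128.5), yaw 0.238. Next I'll approach the tab via a waypoint.

```bash
cat > to.py <<'E'
import sys
from h import *
Q=(533.5,-128.5,0.2384)
def to(x,y,z,yaw):
    s=env.state();p=s["eef_pos"];a=s["tcp_rot"][2]
    from scipy.spatial.transform import Rotation as Ro
    R=Ro.from_euler("xyz",s["tcp_rot"]).as_matrix()
    d=R.T@(np.array([x,y,z])-p);t=-(yaw-a);t=(t+np.pi)%(2*np.pi)-np.pi
    print("now",p.round(1),s["tcp_rot"].round(3),"q",s["joints"].round(2),"F",s["ft_force"].round(1),"t",round(s["t"],2),"op",round(s["opening"],3))
    print("row",d.round(1),round(np.degrees(t),1))
if __name__=="__main__":
    a=[float(eval(v)) for v in sys.argv[2:]]
    if sys.argv[1]=="w":to(*a)
    else:
        X=mill(Q,[a[:3]])[0];print(X.round(1));to(*X,a[3]+Q[2])
E
python3 to.py w 480 200 240 0; python3 to.py m -106 0 240 -1.571
```

```text
now [157.5 604.9 214.7] [ 3.142 -0.     1.316] q [ 1.21  0.49  1.56 -0.    1.09 -0.11] F [ 0.2  0.2 -0.3] t 1.6 op 1.0
row [-310.5  414.1  -25.3] 75.4
[ 430.5 -153.5  240. ]
now [157.5 604.9 214.7] [ 3.142 -0.     1.316] q [ 1.21  0.49  1.56 -0.    1.09 -0.11] F [ 0.2  0.2 -0.3] t 1.6 op 1.0
row [-665.1  455.3  -25.4] 151.8
```

```bash
python3 -m pendant '[[-60,80,-25,10],[-110,147,-25,20],[-150,200,-25,30],[-190,254,-25,40],[-230,307,-25,50],[-270,360,-25,60],[-310,414,-25,70],[-310,414,-25,75]]' 1; python3 to.py m -106 0 240 -1.571
```

```text
t: 2.6
eef_pos: [469.0, 213.8, 239.9]
tcp_rot: [-3.141, -0.001, 0.003]
ft_force: [0.4, 1.1, -1.0]
opening: 0.216
[ 430.5 -153.5  240. ]
now [469.  213.8 239.9] [-3.141e+00 -1.000e-03  3.000e-03] q [0.3  0.31 1.79 0.   1.04 0.3 ] F [ 0.4  1.1 -1. ] t 2.6 op 0.216
row [-3.960e+01  3.673e+02 -3.000e-01] 76.5
```

```bash
python3 -m pendant '[[-5,55,0,10],[-10,110,0,20],[-15,165,0,30],[-20,220,0,40],[-26,275,0,50],[-33,330,0,60],[-39,367,0,70],[-39,367,0,76]]'; python3 to.py m -106 0 115 -1.571
```

```text
t: 3.6
eef_pos: [430.8, -155.5, 239.7]
tcp_rot: [-3.141, -0.0, -1.331]
ft_force: [-0.4, 0.5, -0.1]
opening: 0.005
[ 430.5 -153.5  115. ]
now [ 430.8 -155.5  239.7] [-3.141 -0.    -1.331] q [-0.49  0.22  1.92  0.    1.    0.84] F [-0.4  0.5 -0.1] t 3.6 op 0.005
row [-2.000e+00 -1.000e-01  1.247e+02] 0.1
```

```bash
python3 -m pendant '[[-2,0,50,0],[-2,0,95,0],[-2,0,120,0],[-2,0,127,0],[-2,0,127,0]]'
python3 - <<'E'
from h import *
for n in("side","top"):
    p=vision.read_camera(n);im=p["pixels"][:,:,::-1]
    cr=im[140:290,320:520]
    cv2.imwrite(f"pics/{n}2.png",cv2.resize(cr,None,fx=4,fy=4,interpolation=cv2.INTER_CUBIC))
E
python3 to.py m -106 0 103 -1.571
```

```text
t: 4.22
eef_pos: [430.6, -153.7, 113.1]
tcp_rot: [-3.141, -0.0, -1.331]
ft_force: [-0.3, -0.4, -0.4]
opening: 0.003
[ 430.5 -153.5  103. ]
now [ 430.9 -153.8  113.7] [-3.139e+00 -1.000e-03 -1.331e+00] q [-0.49  0.41  2.07  0.    0.66  0.84] F [ 0.7  0.4 -0. ] t 4.33 op 0.003
row [-0.4  0.3 10.7] 0.1
```

View pics/side2.png

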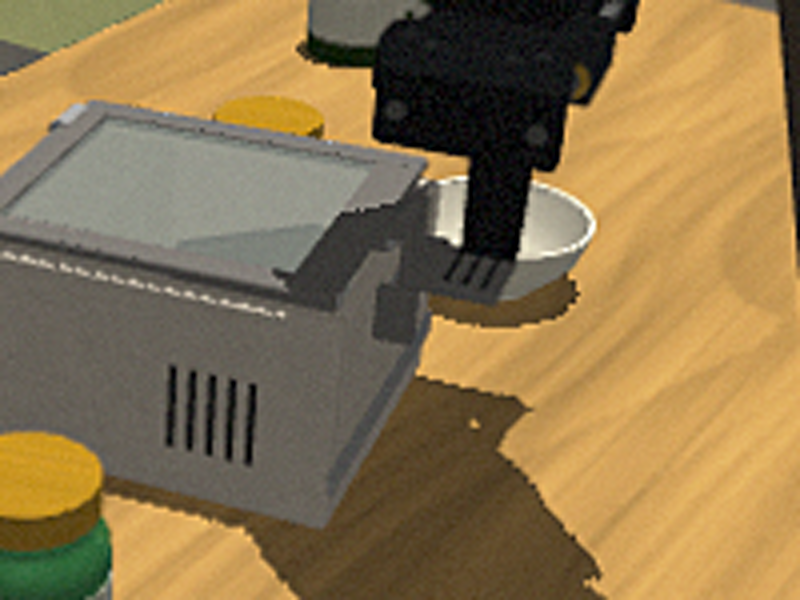

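The closed fingertips sit right over the tab, tip at crop (492,255), and the gripper body is clear of the lid. Next I'll press.

```bash
python3 -m pendant '[[0,0,5,0],[0,0,10,0],[0,0,13,0],[0,0,16,0],[0,0,18,0],[0,0,18,0],[0,0,18,0]]'
python3 - <<'E'
from h import *
for n in("side",):
    p=vision.read_camera(n);im=p["pixels"][:,:,::-1]
    cr=im[100:290,280:520]
    cv2.imwrite(f"pics/{n}3.png",cv2.resize(cr,None,fx=3,fy=3,interpolation=cv2.INTER_CUBIC))
E
```

```text
t: 5.2
eef_pos: [430.3, -153.7, 95.5]
tcp_rot: [-3.141, -0.001, -1.331]
ft_force: [-5.7, -2.1, 5.0]
opening: 0.004
```

View pics/side3.png

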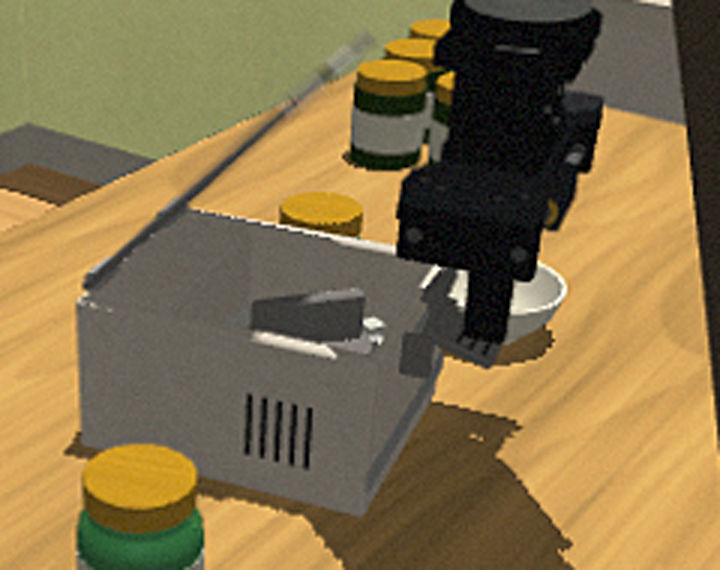

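The lid has sprung open, its pane running from (90,285) to (370,40), and the bar shows at (308,310). Next I'll retreat upward and measure the bar.

```bash
python3 -m pendant '[[0,0,-20,0],[0,0,-70,0],[0,0,-120,0],[0,-40,-130,0],[0,-90,-130,0],[0,-90,-130,0]]' 0.4
python3 - <<'E'
from h import *
for n in("side","top"):
    p=vision.read_camera(n);im=p["pixels"][:,:,::-1]
    R=np.array(p["R"]);t=np.array(p["t"])
    cr=im[160:310,320:520] if n=="top" else im[140:290,280:480]
    cv2.imwrite(f"pics/{n}4.png",cv2.resize(cr,None,fx=4,fy=4,interpolation=cv2.INTER_CUBIC))
    for q in("cup_bar","guard_lid","lid_press","jar_a_mid","bowl_mid"):
        for d in vision.find_in(p,q)[:2]:print(n,q,d["confidence"],(R.T@(np.array(d["at"])-t)).round(1))
E
python3 to.py m 0 0 200 0
```

```text
t: 6.0
eef_pos: [519.9, -131.6, 225.1]
tcp_rot: [-3.14, -0.001, -1.33]
ft_force: [-0.3, -0.9, -0.3]
opening: 0.572
side cup_bar 0.65 [ 528.9 -135.3   91.8]
side guard_lid 0.66 [650.9 -84.6 203.4]
side guard_lid 0.61 [ 450.  -142.1   95.8]
side lid_press 0.68 [650.  -88.9 205.2]
side jar_a_mid 0.61 [495.1  78.4  59.3]
side bowl_mid 0.87 [ 508.7 -359.9   28.8]
top guard_lid 0.83 [655.2 -90.2 220.8]
top lid_press 0.62 [658.7 -94.9 220.7]
top jar_a_mid 0.94 [502.6  63.9  84.1]
top bowl_mid 0.84 [ 506.6 -349.7   24.2]
[ 533.5 -128.5  200. ]
now [ 517.4 -132.5  225.7] [-3.141e+00 -1.000e-03 -1.332e+00] q [-0.37  0.35  1.77  0.    1.02  0.96] F [ 0.5  0.4 -0.4] t 6.6 op 0.6
row [ -0.1 -16.5  25.7] -90.0
```

View pics/side4.png

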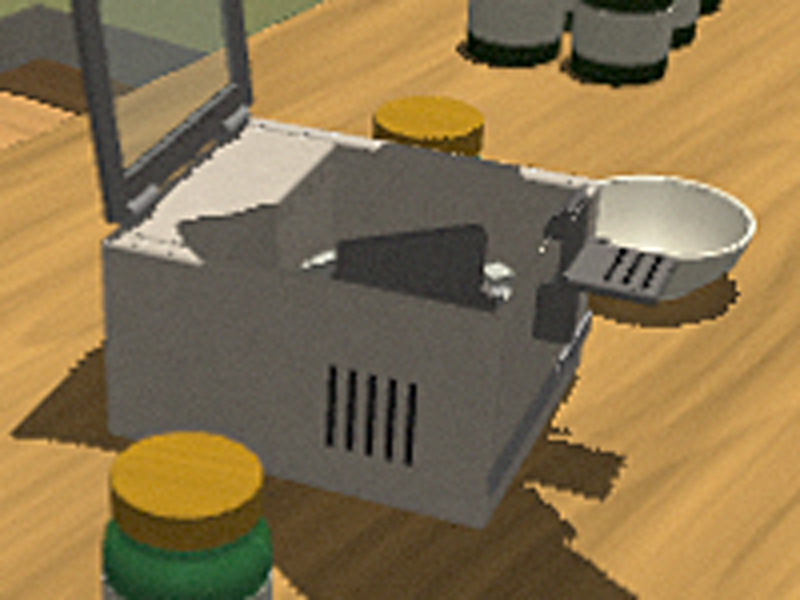

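View pics/top4.png

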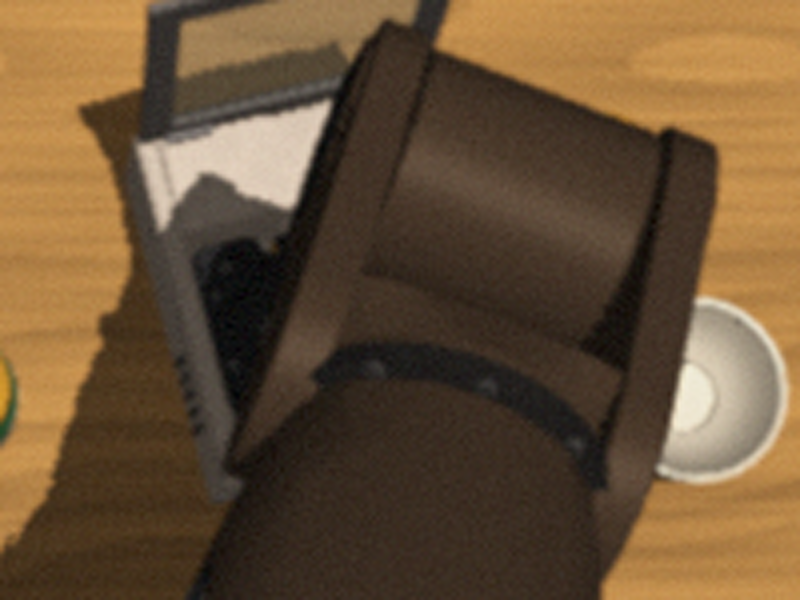

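I moved over the cup, clear of everything, but the arm now blocks the top view. The side view shows the lid fully open and the bar at crop (335–490, 225–305). I'll step aside for a clear top view.

```bash
python3 -m pendant '[[-60,20,0,0],[-120,40,0,0],[-180,60,0,0],[-240,80,0,0],[-240,80,0,0]]'
python3 - <<'E'
from h import *
for n in("top",):
    p=vision.read_camera(n);im=p["pixels"][:,:,::-1]
    R=np.array(p["R"]);t=np.array(p["t"])
    cr=im[160:310,320:520]
    cv2.imwrite(f"pics/{n}5.png",cv2.resize(cr,None,fx=4,fy=4,interpolation=cv2.INTER_CUBIC))
    for d in vision.find_in(p,"cup_bar")[:2]:print(d["confidence"],(R.T@(np.array(d["at"])-t)).round(1))
    for d in vision.regions_of(p,"cup_bar")[:2]:
        m=d["pixels"];print(d["confidence"],m.sum());
        c,_=cv2.findContours(m.astype(np.uint8),0,2);r=cv2.minAreaRect(max(c,key=cv2.contourArea));b=cv2.boxPoints(r);print(b.tolist());print(unproj(p,b,98).round(1))
    s=vision.read_camera("side")
    for d in vision.regions_of(s,"cup_bar")[:1]:
        c,_=cv2.findContours(d["pixels"].astype(np.uint8),0,2);print(cv2.approxPolyDP(max(c,key=cv2.contourArea),2,True)[:,0].tolist())
E
```

```text
t: 7.22
eef_pos: [380.8, 84.0, 225.8]
tcp_rot: [-3.14, -0.001, -1.327]
ft_force: [0.3, -1.3, 0.3]
opening: 0.598
0.57 [ 529.1 -129.3   69.3]
0.69 1275
[[377.396240234375, 229.8867645263672], [415.0377197265625, 219.1320343017578], [425.75469970703125, 256.6414794921875], [388.11322021484375, 267.39617919921875]]
[[ 557.   -75.2   98. ]
 [ 578.4 -152.3   98. ]
 [ 501.7 -171.6   98. ]
 [ 480.8  -95.    98. ]]
0.64 516
[[402.5849609375, 272.5471496582031], [421.73590087890625, 267.0754699707031], [429.20758056640625, 293.2264099121094], [410.056640625, 298.6980895996094]]
[[ 470.2 -123.8   98. ]
 [ 480.7 -162.8   98. ]
 [ 428.  -176.4   98. ]
 [ 417.7 -137.5   98. ]]
[[364, 201], [364, 209], [377, 211], [375, 199]]
```

View pics/top5.png

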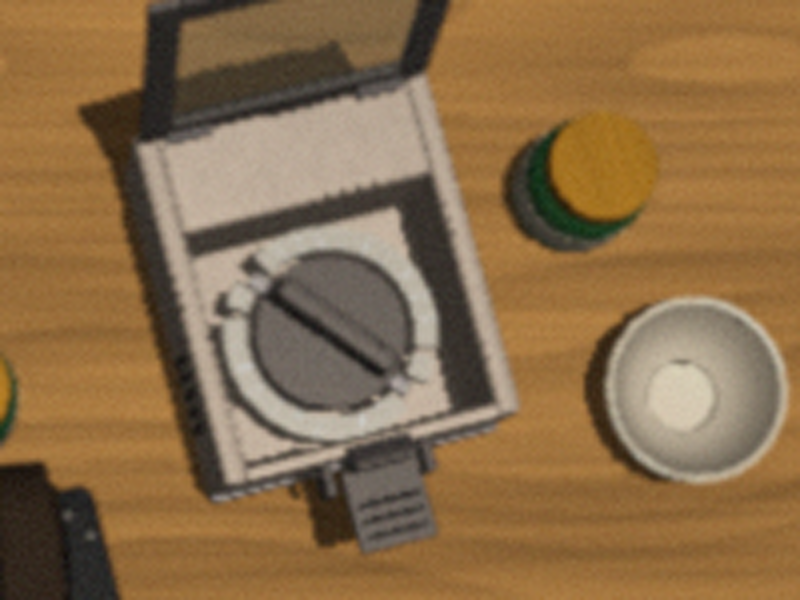

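Clear view: the cup cap centre is at crop (332,330), and the bar's top runs from about (285,280) to (398,362), with its dark shaded side along the lower left. I'll measure this in a magnified crop.

```bash
cat > bar.py <<'E'
from h import *
import sys
p=vision.read_camera("top");im=p["pixels"][:,:,::-1]
big=cv2.resize(im[215:270,370:440],None,fx=10,fy=10,interpolation=cv2.INTER_CUBIC)
big=cv2.convertScaleAbs(big,alpha=1.8,beta=-30)
cx,cy,a,zt=[float(v) for v in sys.argv[1:5]]
c,s=np.cos(a),np.sin(a)
def dr(P,col):
    u=((proj(p,P)-[370,215]+.5)*10).round().astype(int);cv2.polylines(big,[u],True,col,1)
for z,col in((zt,(0,0,255)),(zt-30,(0,255,255))):
    dr(np.array([[cx+c*x-s*y,cy+s*x+c*y,z] for x,y in((35,6),(35,-6),(-35,-6),(-35,6))]),col)
th=np.linspace(0,6.28,50);dr(np.c_[cx+40*np.cos(th),cy+40*np.sin(th),zt-30+0*th],(255,0,0))
cv2.imwrite(sys.argv[5],big)
E
python3 bar.py 533.5 -128.5 0.86 98 pics/bar1.png
```

```text
(no output)
```

View pics/bar1.png

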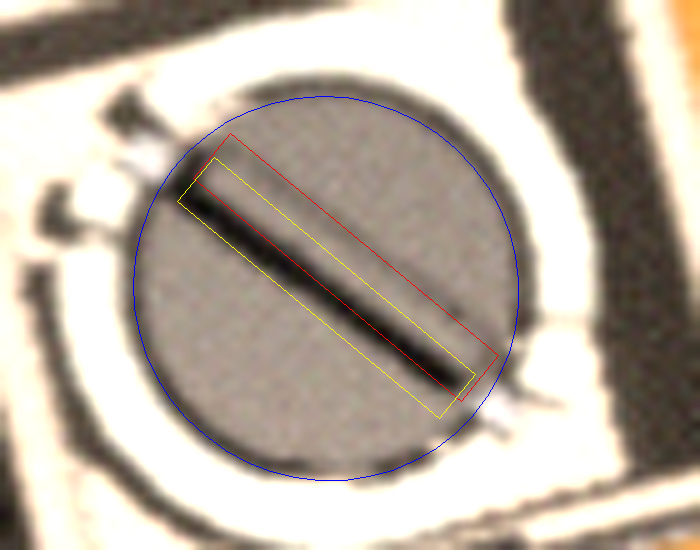

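```bash
python3 bar.py 533.5 -129.8 0.92 98 pics/bar2.png
```

```text
(no output)
```

View pics/bar2.png

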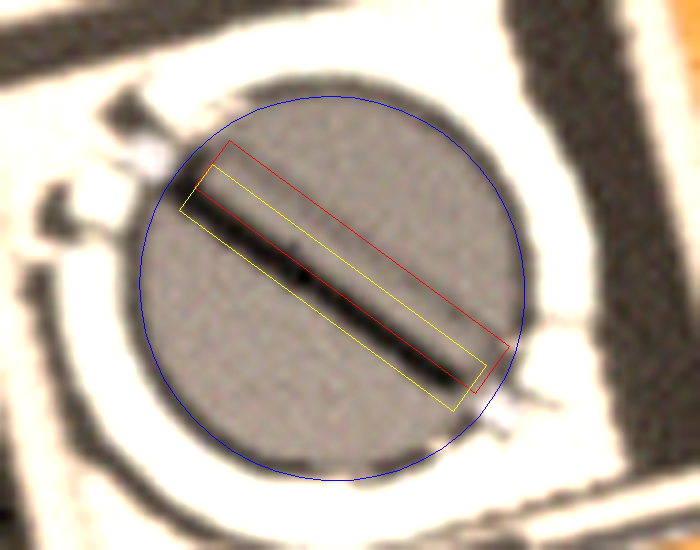

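```bash
python3 to.py w 533.5 -129.5 180 -0.66
```

```text
now [383.4  80.9 225.3] [-3.141e+00 -1.000e-03 -1.333e+00] q [ 0.04  0.14  2.07 -0.    0.93  1.37] F [ 0.2 -0.  -0.9] t 7.58 op 0.599
row [239.8 -96.3  45.6] -38.6
```

```bash
python3 -m pendant '[[55,-22,0,-9],[110,-44,0,-18],[165,-66,0,-27],[220,-88,0,-36],[240,-96,20,-38.6],[240,-96,45,-38.6],[240,-96,45,-38.6]]'; python3 to.py w 533.5 -129.5 80 -0.66
```

```text
t: 8.45
eef_pos: [532.4, -130.6, 178.9]
tcp_rot: [3.141, 0.003, -0.661]
ft_force: [-0.2, -0.7, 0.4]
opening: 0.598
now [ 532.4 -130.6  178.9] [ 3.141e+00  3.000e-03 -6.610e-01] q [-0.36  0.42  1.79 -0.    0.93  0.3 ] F [-0.2 -0.7  0.4] t 8.45 op 0.598
row [ 0.4 -1.7 98.9] -0.1
```

```bash
python3 -m pendant '[[0,-1.5,40,0],[0,-1.5,75,0],[0,-1.5,95,0],[0,-1.5,95,0]]'
python3 - <<'E'
from h import *
p=vision.read_camera("side");cv2.imwrite("pics/side6.png",cv2.resize(p["pixels"][100:260,300:500,::-1],None,fx=4,fy=4,interpolation=cv2.INTER_CUBIC))
E
```

```text
t: 8.95
eef_pos: [532.9, -129.5, 83.6]
tcp_rot: [3.14, 0.004, -0.662]
ft_force: [1.5, 0.1, 0.0]
opening: 0.602
```

View pics/side6.png

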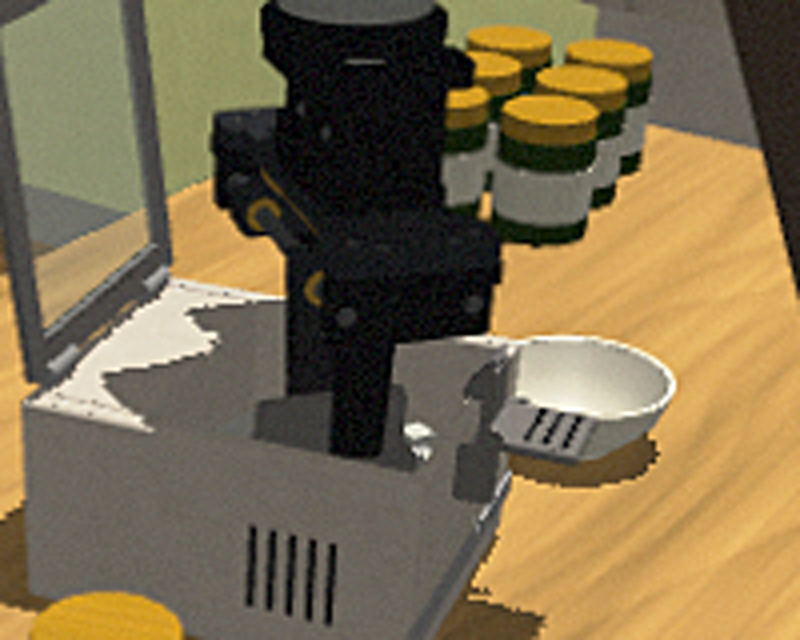

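The fingers straddle the bar, the near one at (360,400) and the far one behind it, and the body is clear of the lid. Next I'll lower and grip.

```bash
python3 -m pendant '[[0,0,7,0],[0,0,12,0],[0,0,12,0]]'; python3 -m pendant '[[0,0,0,0],[0,0,0,0],[0,0,0,0],[0,0,0,0],[0,0,0,0]]' 1; python3 to.py w 533 -129.5 58 -0.66
```

```text
t: 9.38
eef_pos: [533.3, -129.6, 72.6]
tcp_rot: [3.141, 0.003, -0.662]
ft_force: [-0.1, -0.7, -0.2]
opening: 0.596
t: 10.0
eef_pos: [533.5, -129.7, 72.6]
tcp_rot: [3.141, 0.002, -0.662]
ft_force: [2.6, -1.6, 0.5]
opening: 0.132
now [ 533.5 -129.7   72.6] [ 3.141e+00  2.000e-03 -6.620e-01] q [-0.36  0.57  1.88 -0.    0.69  0.3 ] F [ 2.6 -1.6  0.5] t 10.0 op 0.132
row [-0.5  0.2 14.6] -0.1
```

```bash
python3 -m pendant '[[0,0,4,0],[0,0,7,0],[0,0,10,0],[0,0,10,0],[0,0,10,0]]'
python3 - <<'E'
from h import *
p=vision.read_camera("side");cv2.imwrite("pics/side7.png",cv2.resize(p["pixels"][140:260,300:460,::-1],None,fx=5,fy=5,interpolation=cv2.INTER_CUBIC))
E
```

```text
t: 10.62
eef_pos: [534.2, -130.2, 63.4]
tcp_rot: [3.141, -0.0, -0.661]
ft_force: [-0.4, -2.2, 9.8]
opening: 0.125
```

View pics/side7.png

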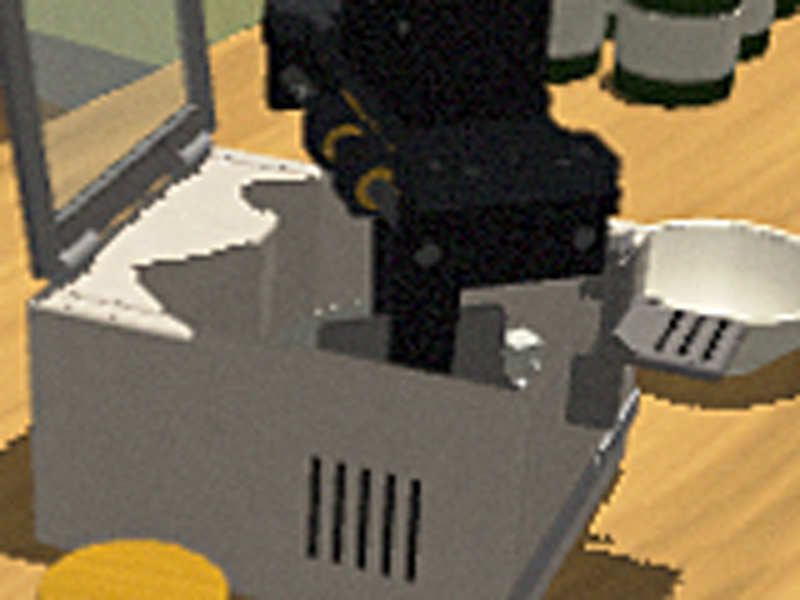

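```bash
python3 -m pendant '[[0,0,2,0],[0,0,2,0],[0,0,2,0]]'; python3 to.py w 533.7 -129.9 62 -0.66
```

```text
t: 11.05
eef_pos: [534.3, -130.4, 62.1]
tcp_rot: [3.141, -0.001, -0.661]
ft_force: [-0.9, -0.8, 11.4]
opening: 0.124
now [ 534.3 -130.4   62.1] [ 3.141e+00 -1.000e-03 -6.610e-01] q [-0.36  0.59  1.89 -0.    0.66  0.3 ] F [-0.9 -0.8 11.4] t 11.05 op 0.124
row [-0.8  0.   0.1] -0.1
```

```bash
python3 -m pendant '[[0,0,0.8,5],[0,0,0.8,10],[0,0,0.8,16],[0,0,0.8,22],[0,0,0.8,28],[0,0,0.8,34],[0,0,0.8,40],[0,0,0.8,40]]'; python3 to.py w 533.7 -129.9 62 -2.06
```

```text
t: 12.05
eef_pos: [534.3, -130.3, 61.9]
tcp_rot: [-3.141, -0.001, -1.361]
ft_force: [-2.8, 0.9, 10.7]
opening: 0.123
now [ 534.3 -130.3   61.9] [-3.141e+00 -1.000e-03 -1.361e+00] q [-0.36  0.59  1.89 -0.    0.66  1.  ] F [-2.8  0.9 10.7] t 12.05 op 0.123
row [-0.5  0.5 -0.1] 40.1
```

```bash
python3 -m pendant '[[0,0,0.8,6],[0,0,0.8,12],[0,0,0.8,18],[0,0,0.8,24],[0,0,0.8,29],[0,0,0.8,34],[0,0,0.8,37],[0,0,0.8,37]]'
python3 - <<'E'
from h import *
s=env.state();print(s["tcp_rot"],s["moment"])
p=vision.read_camera("side");cv2.imwrite("pics/side8.png",cv2.resize(p["pixels"][140:260,300:460,::-1],None,fx=5,fy=5,interpolation=cv2.INTER_CUBIC))
E
```

```text
t: 13.05
eef_pos: [534.4, -130.2, 61.8]
tcp_rot: [-3.14, -0.0, -2.008]
ft_force: [-2.5, 1.1, 11.7]
opening: 0.123
[-3.14025108e+00 -3.42434943e-04 -2.00759199e+00] [ 0.30378902  0.66445195 -0.09116459]
```

View pics/side8.png

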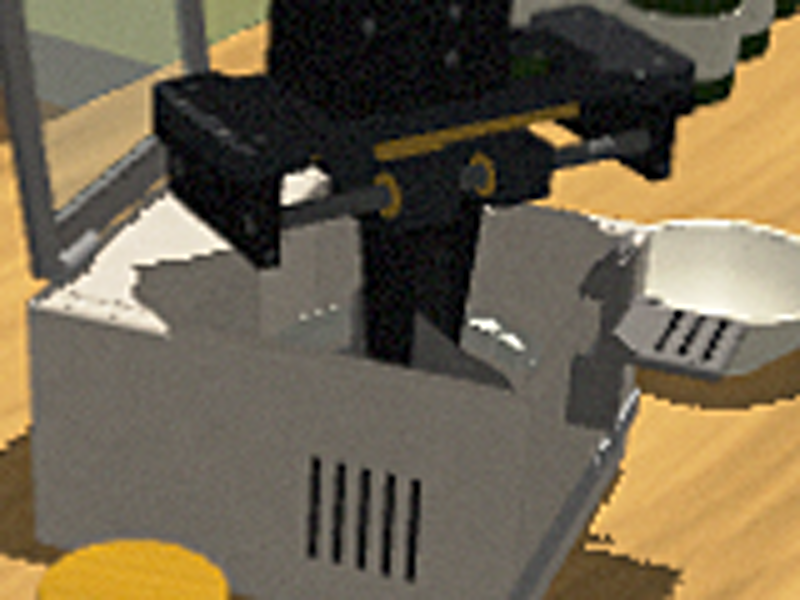

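The bar has turned with the gripper by about 77°, and no stop torque shows yet. I'll continue to the stop.

```bash
python3 -m pendant '[[0,0,0.8,2],[0,0,0.8,4],[0,0,0.8,5],[0,0,0.8,5]]'; python3 -c "
from cell import env;s=env.state();print(s['tcp_rot'][2],s['moment'],s['joints'])"
```

```text
t: 13.6
eef_pos: [534.5, -130.3, 61.7]
tcp_rot: [-3.139, -0.001, -2.093]
ft_force: [-1.7, 1.1, 10.6]
opening: 0.124
-2.0928819587163314 [0.09448333 0.59387847 0.67043677] [-3.58702593e-01  5.90648581e-01  1.88834406e+00 -1.42237816e-03
  6.60544036e-01  1.73530109e+00]
```

The torque rose to 0.67 N·m, so the cup is at its stop. Next I'll let it rise into the notch and release.

```bash
python3 -m pendant '[[0,0,-2,0],[0,0,-4,0],[0,0,-6,0],[0,0,-7,0],[0,0,-7,0]]'; python3 -m pendant '[[0,0,0,0],[0,0,0,0],[0,0,0,0],[0,0,0,0]]' 0.5;python3 -c "
from cell import env;s=env.state();print(s['tcp_rot'][2],s['moment'])"
```

```text
t: 14.22
eef_pos: [534.4, -130.2, 69.1]
tcp_rot: [-3.139, -0.001, -2.091]
ft_force: [-1.1, 1.0, 7.1]
opening: 0.129
t: 14.72
eef_pos: [534.3, -130.2, 68.9]
tcp_rot: [-3.14, -0.001, -2.091]
ft_force: [-0.1, -0.3, 0.1]
opening: 0.472
-2.091381792039076 [-0.00732249  0.1806751   0.03769823]
```

```bash
python3 -m pendant '[[0,0,-30,0],[0,0,-80,0],[0,0,-130,0],[-27,50,-140,0],[-54,100,-140,0],[-81,150,-140,0],[-110,205,-140,0],[-119,222,-140,0]]' ; python3 bar.py 533.5 -129.8 -0.48 95 pics/bar3.png
python3 - <<'E'
from h import *
p=vision.read_camera("side");cv2.imwrite("pics/side9.png",cv2.resize(p["pixels"][140:290,280:480,::-1],None,fx=4,fy=4,interpolation=cv2.INTER_CUBIC))
E
```

```text
t: 15.72
eef_pos: [398.8, 85.6, 208.5]
tcp_rot: [-3.14, -0.001, -2.089]
ft_force: [-0.2, -0.7, -0.7]
opening: 0.495
```

View pics/bar3.png

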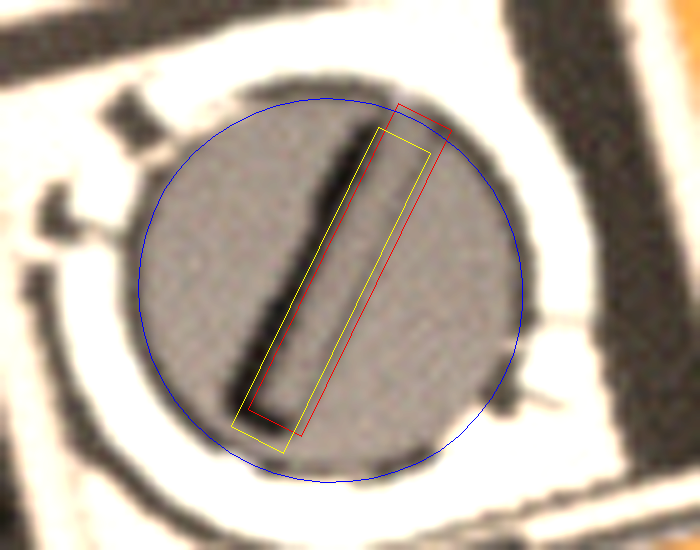

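View pics/side9.png

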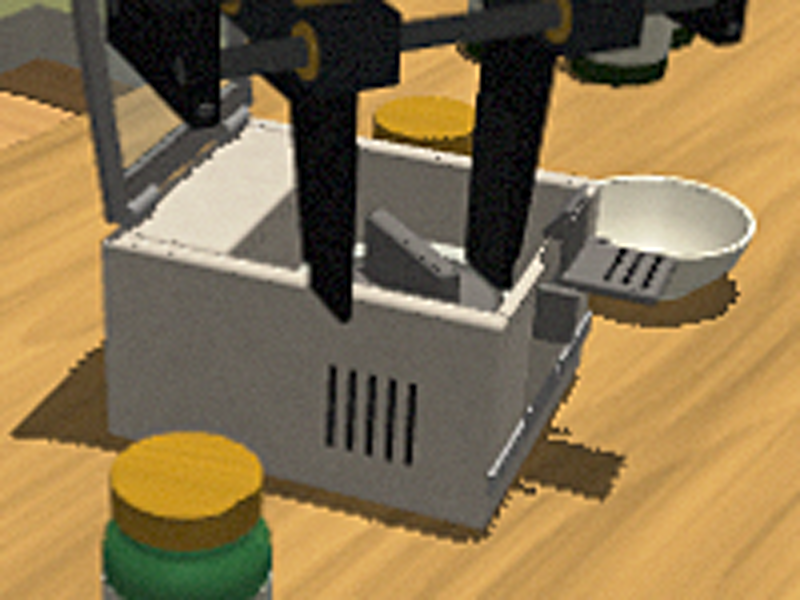

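The bar now lies at -0.48 rad, from crop (400,130) to (260,430) in the top view, about 80° clockwise of where it was. Next I'll check its height in the side view by overlay, 3 mm against 7 mm down.

Run:
```python
from h import *
p=vision.read_camera("side");im=p["pixels"][190:220,355:415,::-1]
out=[]
cx,cy,a=533.8,-130,-0.48;c,s=np.cos(a),np.sin(a)
for z in(95,91):
    big=cv2.resize(im,None,fx=12,fy=10 and 12,interpolation=cv2.INTER_CUBIC);big=cv2.convertScaleAbs(big,alpha=1.8,beta=-60)
    P=np.array([[cx+c*x-s*y,cy+s*x+c*y,z] for x,y in((35,6),(35,-6),(-35,-6),(-35,6))])
    u=((proj(p,P)-[355,190]+.5)*12).round().astype(int);cv2.polylines(big,[u],True,(0,0,255),1);out.append(big[:290])
cv2.imwrite("pics/h9.png",np.vstack(out));print(out[0].shape)
```

```text
(290, 720, 3)
```

View pics/h9.png

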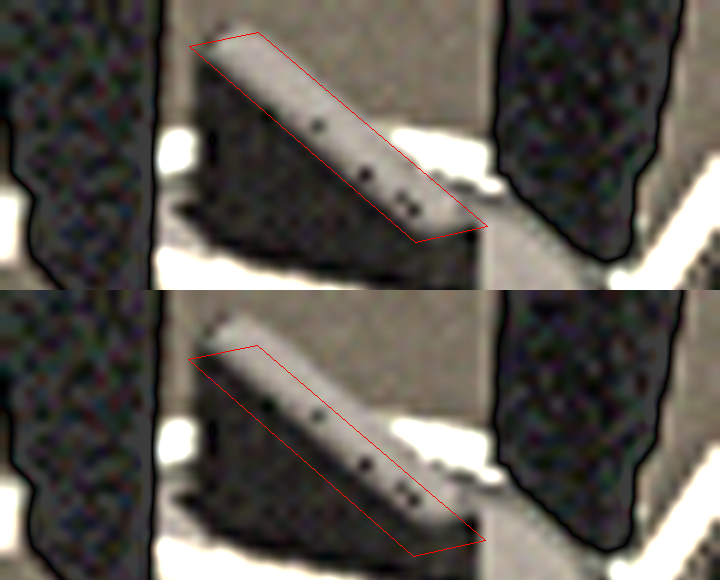

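Overlay at z = 95 fits and z = 91 doesn't, so the cup has risen to about 3 mm and is locked. Next is the lid. I'll go over its top edge (about 284 mm) to behind it and push it forward along an arc.

```bash
sed -i 's/^Q=.*/Q=(533.5,-129.5,0.2384)/' to.py; python3 to.py m -60 60 340 -1.571; python3 to.py m 178 0 340 -1.571
```

```text
[461.  -85.4 340. ]
now [400.7  84.1 208.6] [-3.139e+00 -1.000e-03 -2.090e+00] q [ 0.05  0.19  2.06 -0.    0.89  2.14] F [ 0.8 -0.1  0.4] t 15.88 op 0.5
row [ 117.3 -136.8 -131. ] -43.4
[706.5 -87.5 340. ]
now [400.7  84.1 208.6] [-3.139e+00 -1.000e-03 -2.090e+00] q [ 0.05  0.19  2.06 -0.    0.89  2.14] F [ 0.8 -0.1  0.4] t 15.88 op 0.5
row [  -2.5 -351.  -130.5] -43.4
```

```bash
python3 -m pendant '[[0,0,-50,-10],[0,0,-100,-20],[0,-20,-131,-30],[0,-70,-131,-40],[0,-120,-131,-43.4],[0,-170,-131,-43.4],[0,-220,-131,-43.4],[0,-220,-131,-43.4]]' 1; python3 to.py m 178 0 340 -1.571
```

```text
t: 16.88
eef_pos: [593.7, -27.9, 338.3]
tcp_rot: [3.141, -0.002, -1.335]
ft_force: [-0.8, 0.5, -1.0]
opening: 0.007
[706.5 -87.5 340. ]
now [593.7 -27.9 338.3] [ 3.141e+00 -2.000e-03 -1.335e+00] q [-0.16  0.35  1.46 -0.    1.33  1.18] F [-0.8  0.5 -1. ] t 16.88 op 0.007
row [ 84.3 -95.7  -1.5] -0.2
```

```bash
python3 -m pendant '[[30,-35,-2,0],[60,-70,-2,0],[84,-96,-2,0],[84,-96,-2,0],[84,-96,-2,0]]'; python3 to.py m 178 0 262 -1.571
python3 - <<'E'
from h import *
for n in("side","top"):
    p=vision.read_camera(n);cv2.imwrite(f"pics/{n}10.png",p["pixels"][:,:,::-1])
E
```

```text
t: 17.5
eef_pos: [706.0, -87.3, 340.4]
tcp_rot: [3.141, -0.002, -1.336]
ft_force: [-0.6, -0.1, -1.0]
opening: 0.006
[706.5 -87.5 262. ]
now [706.  -87.3 340.4] [ 3.141e+00 -2.000e-03 -1.336e+00] q [-0.22  0.55  1.13 -0.    1.47  1.12] F [-0.6 -0.1 -1. ] t 17.5 op 0.006
row [ 0.1 -0.4 78.4] -0.2
```

View pics/side10.png

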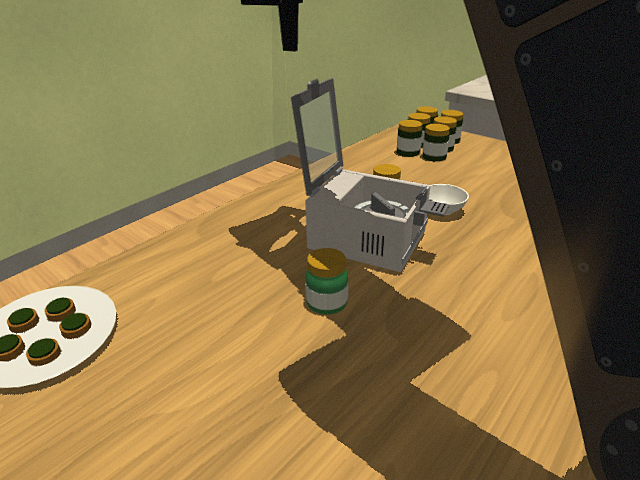

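View pics/top10.png

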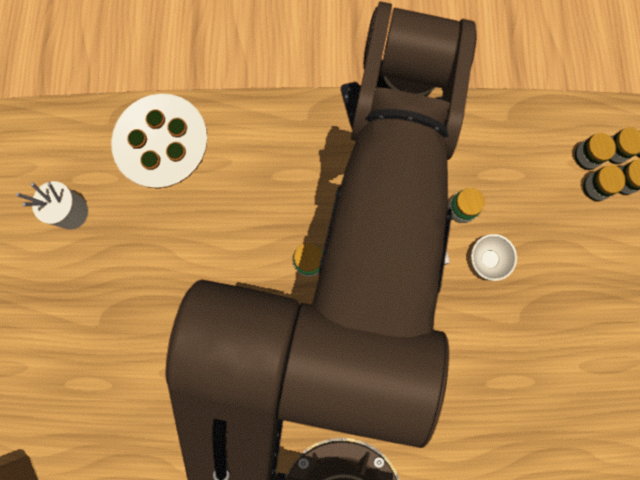

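The finger, tip at (290,50), is behind the lid, whose top edge with its small catch is at (313,85), and well above it. The cup and jars look undisturbed. I'll descend behind it and come to contact.

```bash
python3 -m pendant '[[0,0,40,0],[0,0,78,0],[0,0,78,0],[0,12,78,0],[0,22,78,0],[0,28,78,0],[0,28,78,0]]'
python3 - <<'E'
from h import *
p=vision.read_camera("side");cv2.imwrite("pics/side11.png",cv2.resize(p["pixels"][20:220,230:480,::-1],None,fx=3,fy=3,interpolation=cv2.INTER_CUBIC))
import to
for th in(1.4,1.3,1.2,1.1,1.0,.9,.8,.7,.6,.5,.4,.3,.2,.15,.1,.05,0,-.02):
    r=150;x=113-r*np.cos(th)+3*np.sin(th)+10;z=113+r*np.sin(th)+3*np.cos(th)
    print(th,"x",round(x,1),"z",round(z,1))
to.to(*mill(to.Q,[[145,0,262]])[0],to.Q[2]-1.571)
E
```

```text
t: 18.48
eef_pos: [678.6, -93.7, 264.2]
tcp_rot: [-3.14, -0.003, -1.335]
ft_force: [1.7, 0.2, 0.2]
opening: 0.006
1.4 x 100.5 z 261.3
1.3 x 85.8 z 258.3
1.2 x 71.4 z 253.9
1.1 x 57.6 z 248.0
1.0 x 44.5 z 240.8
0.9 x 32.1 z 232.4
0.8 x 20.6 z 222.7
0.7 x 10.2 z 211.9
0.6 x 0.9 z 200.2
0.5 x -7.2 z 187.5
0.4 x -14.0 z 174.2
0.3 x -19.4 z 160.2
0.2 x -23.4 z 145.7
0.15 x -24.9 z 138.4
0.1 x -26.0 z 131.0
0.05 x -26.7 z 123.5
0 x -27.0 z 116.0
-0.02 x -27.0 z 113.0
now [678.9 -93.6 263.9] [-3.140e+00 -2.000e-03 -1.335e+00] q [-0.23  0.54  1.33 -0.    1.26  1.1 ] F [0.6 0.5 0.5] t 18.52 op 0.008
row [0.5 4.7 1.9] -0.2
```

View pics/side11.png

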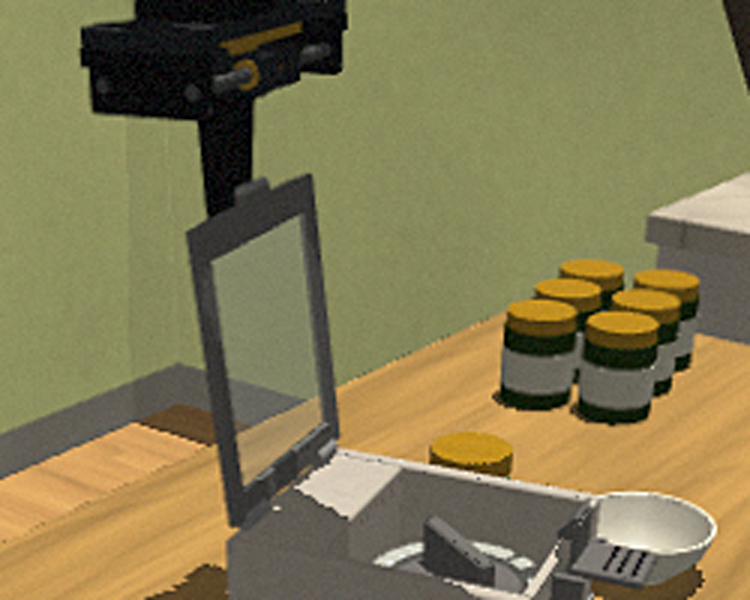

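The fingertip is just behind the lid's top edge at (230,205). Next I'll swing the lid forward along the arc.

```bash
python3 -m pendant '[[0.5,10,1,0],[0.5,22,1,0],[0.5,34,2,0],[0.5,49,3,0],[0.5,64,6,0],[0.5,78,10,0],[0.5,92,16,0],[0.5,92,16,0]]'
python3 - <<'E'
from h import *
p=vision.read_camera("side");cv2.imwrite("pics/side12.png",cv2.resize(p["pixels"][20:220,230:480,::-1],None,fx=3,fy=3,interpolation=cv2.INTER_CUBIC))
E
python3 to.py m 0.9 0 200.2 -1.571
```

```text
t: 19.52
eef_pos: [588.5, -115.8, 247.7]
tcp_rot: [-3.141, -0.002, -1.336]
ft_force: [0.8, 1.0, 0.5]
opening: 0.008
[ 534.4 -129.3  200.2]
now [ 589.2 -115.7  248. ] [-3.140e+00 -2.000e-03 -1.336e+00] q [-0.3   0.42  1.58 -0.    1.14  1.03] F [0.3 1.6 1.3] t 19.57 op 0.005
row [ 0.3 56.5 47.7] -0.2
```

View pics/side12.png

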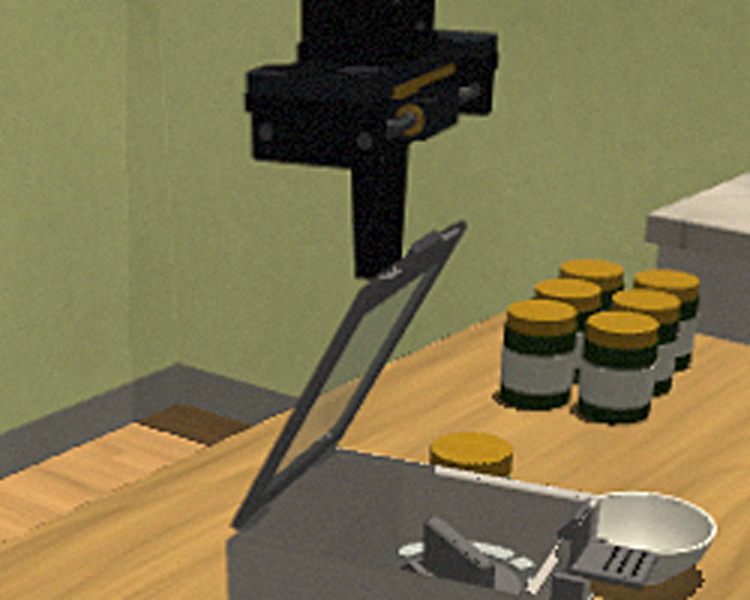

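The lid leans forward with the fingertip at (375,275) on its outer face near the frame. I'll continue down the arc.

```bash
python3 -m pendant '[[0,13,7,0],[0,25.5,15.6,0],[0,37,25,0],[0,47.5,36,0],[0,56.7,48,0],[0,64.8,60.5,0],[0,71.6,74,0],[0,71.6,74,0]]'
python3 - <<'E'
from h import *
p=vision.read_camera("side");cv2.imwrite("pics/side13.png",cv2.resize(p["pixels"][70:270,280:530,::-1],None,fx=3,fy=3,interpolation=cv2.INTER_CUBIC))
E
python3 to.py m -30 0 131 -1.571
```

```text
t: 20.58
eef_pos: [518.9, -132.5, 172.9]
tcp_rot: [3.141, -0.001, -1.336]
ft_force: [-0.4, 0.0, 0.9]
opening: 0.004
[ 504.3 -136.6  131. ]
now [ 519.4 -132.5  173.6] [-3.141e+00 -2.000e-03 -1.336e+00] q [-0.37  0.41  1.83 -0.    0.9   0.96] F [-0.6  0.3  0.8] t 20.62 op 0.003
row [ 0.4 15.6 42.6] -0.2
```

View pics/side13.png

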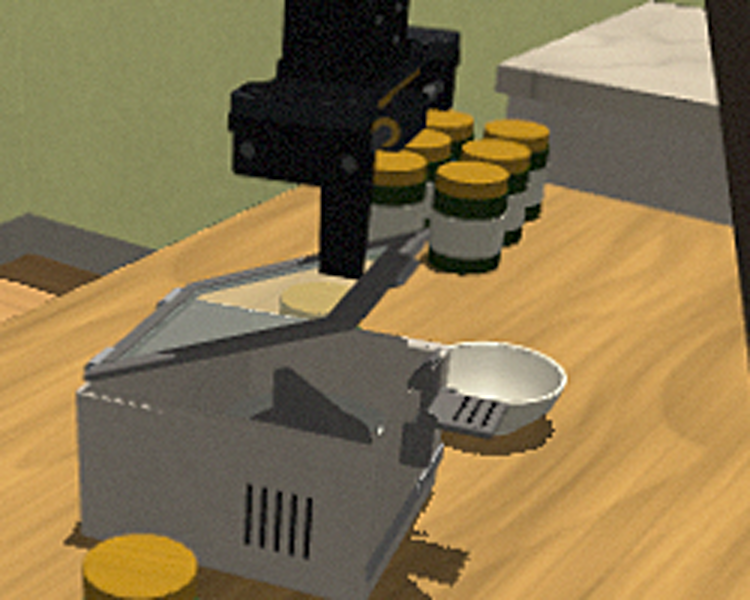

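The lid is at about 0.4 rad with the tip on its front frame. I'll continue to just above the latch.

```bash
python3 -m pendant '[[0.4,5,14,0],[0.4,11,28,0],[0.4,14,38,0],[0.4,16,46,0],[0.4,17,50,0],[0.4,17,50,0]]'; python3 -m pendant '[[0,0.5,3,0],[0,1,6,0],[0,1,6,0]]';python3 to.py m -32 0 113 -1.571
```

```text
t: 21.38
eef_pos: [502.9, -137.0, 123.3]
tcp_rot: [-3.141, -0.002, -1.336]
ft_force: [0.9, -0.4, 1.0]
opening: 0.007
t: 21.75
eef_pos: [501.7, -137.2, 116.9]
tcp_rot: [3.141, -0.001, -1.336]
ft_force: [-0.2, 1.3, 0.4]
opening: 0.001
[ 502.4 -137.1  113. ]
now [ 501.7 -137.2  116.9] [ 3.141e+00 -1.000e-03 -1.336e+00] q [-0.39  0.47  1.92 -0.    0.75  0.94] F [-0.2  1.3  0.4] t 21.75 op 0.001
row [ 0.  -0.7  3.9] -0.2
```

```bash
python3 -m pendant '[[0,0,2,0],[0,0,4,0],[0,0,4,0]]'; python3 -m pendant '[[0,0,2,0],[0,0,2,0]]'
python3 - <<'E'
from h import *
p=vision.read_camera("side");cv2.imwrite("pics/side14.png",cv2.resize(p["pixels"][130:250,300:460,::-1],None,fx=5,fy=5,interpolation=cv2.INTER_CUBIC))
E
```

```text
t: 22.12
eef_pos: [501.7, -137.2, 112.9]
tcp_rot: [3.141, -0.001, -1.336]
ft_force: [-0.1, -0.3, 1.4]
opening: 0.002
t: 22.38
eef_pos: [501.7, -137.3, 112.3]
tcp_rot: [-3.141, -0.002, -1.336]
ft_force: [-5.2, 1.9, 21.2]
opening: 0.006
```

View pics/side14.png

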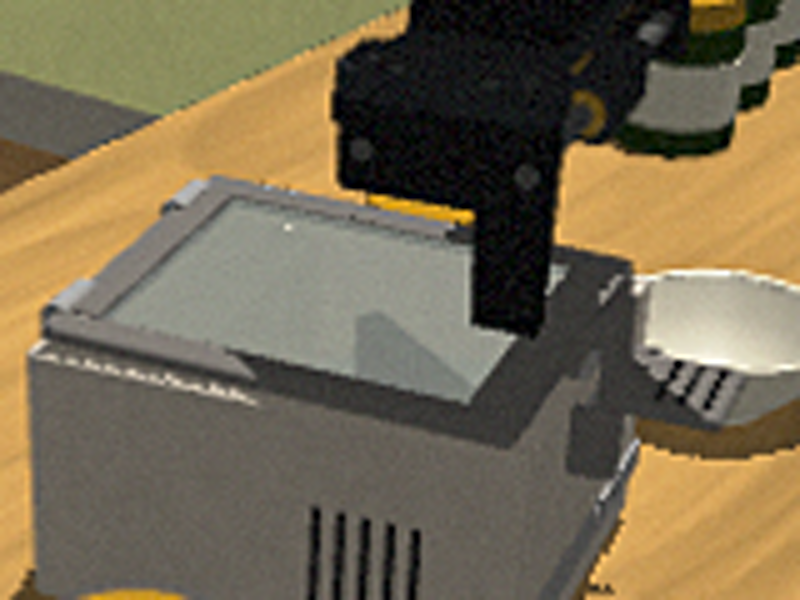

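The lid is flat and on its lower stop: the force jumped to 21 N at z = 112.3. Next I'll let go, retreat and check that it stays latched.

```bash
python3 -m pendant '[[0,0,-5,0],[0,0,-15,0],[0,0,-60,0],[0,0,-110,0],[0,0,-130,0],[-50,0,-130,0],[-110,20,-130,0],[-170,40,-130,0]]';python3 -m pendant '[[-60,40,0,0],[-60,40,0,0],[-60,40,0,0]]'
python3 - <<'E'
from h import *
for n in("side","top"):
    p=vision.read_camera(n);im=p["pixels"][:,:,::-1]
    cr=im[160:310,320:520] if n=="top" else im[140:290,280:480]
    cv2.imwrite(f"pics/{n}15.png",cv2.resize(cr,None,fx=4,fy=4,interpolation=cv2.INTER_CUBIC))
    R=np.array(p["R"]);t=np.array(p["t"])
    for q in("jar_a_mid","bowl_mid"):
        for d in vision.find_in(p,q)[:2]:print(n,q,d["confidence"],(R.T@(np.array(d["at"])-t)).round(1))
E
```

```text
t: 23.42
eef_pos: [422.7, 19.0, 242.1]
tcp_rot: [-3.142, -0.002, -1.337]
ft_force: [0.3, 0.8, -0.1]
opening: 0.008
t: 23.8
eef_pos: [370.1, 68.2, 242.4]
tcp_rot: [-3.14, -0.002, -1.335]
ft_force: [0.2, -0.6, 0.3]
opening: 0.007
side jar_a_mid 0.85 [492.4  81.1  61.2]
side bowl_mid 0.55 [ 509.7 -356.2   30.4]
top jar_a_mid 0.86 [500.9  61.6  85.1]
top bowl_mid 0.66 [ 512.9 -339.9   22.8]
```

View pics/side15.png

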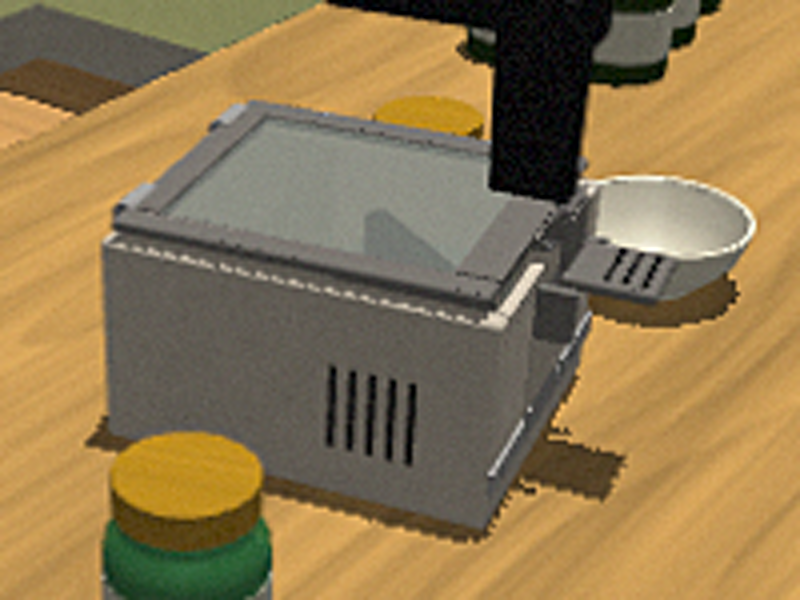

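View pics/top15.png

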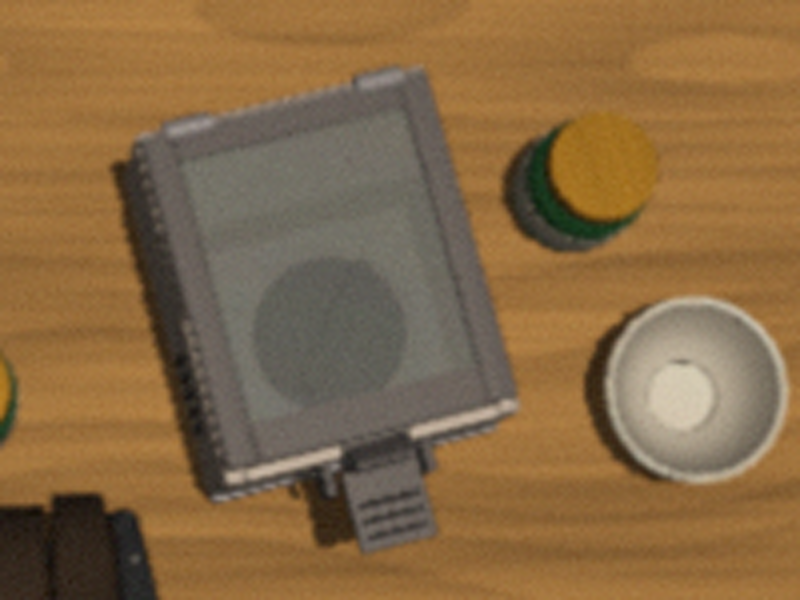

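The lid is shut with the robot away, in the same place as at the start: corners at (135,143), (425,70), (515,400) and (228,470) in the top crop. The tab is at rest, and the jars and bowl are in the same pixels as before. I'm handing the job in.

```bash
python3 -c "
from cell import env,job
print(job.job_done());print(env.state()['t'])"
```

```text
the job is handed in; nothing more can be done
None
the job is handed in; nothing more can be done
```

The cup is locked and the guard lid is shut and latched. I handed the job in at about 24 s of the 72 s allowed.

- **Latch:** I pressed the thumb tab and the lid sprang fully open.
- **Cup:** I gripped the bar, pushed the cup about 10 mm down and turned it about 82° clockwise until the torque rose at the stop. I then let it rise and released it. The side view afterwards fits a cup 3 mm down (locked) and not 7 mm, and the bar lies about 80° from where it started.
- **Lid:** I swung it shut from behind and pressed it to its lower stop, where the force reached 21 N. That is more than the 6–8 N the latch needs, but it was on the fingertips and within limits.

In the last pictures, with the robot clear of everything, the lid stays shut in its original place and the latch tab is at rest. Both jars and the bowl look unmoved.

- **Disagreements:** The tab edge appeared about 4 mm off the model, and the two views placed the mill up to 4 mm apart. Neither mattered for the job. The network's bar outline in the top view was too large, so I measured the bar from the picture instead.
- **Not seen directly:** I never saw the latch hook snap over the lid. I take it as latched because the lid stayed shut against its spring.

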